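Dock the refilled parts bin and turn its flag over

ROBOT

A 6-joint arm with a two-finger parallel gripper is mounted at the origin on a cart in front of the work surface, level with it; the furniture and walls round the work are solid. World frame = base frame: x ahead of the robot, y to its left, z up, the work surface at z = 0. Lengths are in m, angles in degrees, forces in N, time in s.
With the tool pointing down it reaches from about 0.375 to 0.9 m from the base axis. Payload 3.1 kg.
Tool frame: the origin (TCP) lies at the very end of the fingers, on their centre line; the grasp point (between the pads) lies 19 mm behind it; z points along the fingers, y is the line along which they close (so a half turn about z gives the same grasp; the last joint's range is limited). The gripper opens to 87 mm and grips with 3 to 60 N. Pads are 19 mm wide; open, the fingers measure 117 mm over their backs; the gripper's body (75 mm by 190 mm) begins 51 mm behind the grasp point.
Start: joints at [62.653, 30.224, 82.088, -0, 67.689, -10.227], TCP at [0.184, 0.597, 0.223] pointing down, gripper open.
Joint ranges: [-176.69, 176.69], [-43.24, 126.21], [12.49, 139.97], [-82, 262], [0, 151.66], [-163.58, 163.58]. Speed limits (degrees/s): [159.86, 159.86, 180, 180, 180, 180].

INTERFACE

Orientations are given as a 3x3 rotation matrix whose columns are the frame's x, y, z axes.
In Python, from rig import bot gives the robot as it stands.
- The arm moves only by the tool move_arm, never from a script. Its argument "increments" is a list of rows, each an object with "xyz": the shift along the tool's x, y, z in mm, a list of three; "roll": the turn about the tool's z in rad; "grip": the opening in per cent of the stroke, from 0 (shut) to 100 (fully open). A call has 1 to 5 rows; each row shifts and turns the commanded pose from where the row before left it, along the tool's axes as they then stand; what a row does not reach is not made up. A row lasts 1/12 s, in which the tool goes at most 41.7 mm and 7.16 degrees, less where a joint would pass 70% of its speed; a pose out of reach is approached as far as the arm can. A call is refused whole if a number of a shift passes 41.7 or a number of a turn 0.125, either way. A call with a gripper value outside its range is refused whole. The fingers move at their own pace and stop on an object; the grip force is fixed at half the most. Time passes only in rows, so rows that do not move let the fingers close. It gives the time, the measured TCP pose, the force, the opening and the grip force at its end, in the units of the state.
- bot.read_state(): the state, without advancing time (a new reading comes with each control period).
- bot.capture(name): name is "side" or "top"; returns (picture, depth): 384x512x3 uint8, red, green, blue; 384x512 float32, m along the optical axis (not along the pixel's ray), 0 where there is no reading.
- bot.camera_model(name): a dict with "intrinsics" (3x3 intrinsics, pixels), "D" ([k1, k2, p1, p2, k3] as OpenCV has them; the pictures are not rectified), "rvec" (rotation vector, rad) and "tvec" (3), from world to camera coordinates, as OpenCV has them. Camera axes: x right, y down, z forward; pixel columns grow to the right and rows downward; lengths in m; the calibration is good to about 2 mm. A picture is of the moment at which its call begins. camera_model takes no time and is no camera call.
- bot.hand_in(): hands the job in; it is judged then, once.
Trained networks look in the newest picture that a camera, given by its name, has taken for a name from the list of things; names that differ only in an ending like _2 or _b are one class to them, and where a whole thing is asked for, a point or a joint stands for the part that bears it (a point fixed in the world has none). Each returns a list of dicts, best first, with "conf" (0 to 1); they miss things now and then, are a little off and sometimes report something else, mostly with a low value. They report only what shows in the picture. A call takes as long as a camera call.
- bot.spot_in(label, camera): "at" ([x, y, z] in m, in the coordinates of the camera as it stood for that picture, good to about 4 mm: the middle of the surface that is visible of it).
- bot.trace(label, camera): "mask" (384x512 bool, what is visible of it).
The state is a dict: "time_s": time; "joint_positions": joint angles; "qvel": joint speeds; "tau": joint torques, N m; "position": TCP position; "tcp_rot": TCP orientation; "force": force on the tool from outside, world axes, zero at the start; "moment": the same for the moment, N m; "opening": opening from 0.0 (shut) to 1.0 (fully open); "grasp_force": force on a finger pad.
Only numpy, scipy, OpenCV 4.12 (cv2) and the standard library are available. Lean on these libraries where they do the work, as an engineer would, in place of code of your own. Each camera call takes 0.05 s, during which the arm holds its last target. There are 200 camera calls.

TASK

Two parts bins stand in docking bays, each with a flip flag hinged above its back stop; one bin has been put back only part of the way and its flag still stands up with the ring to the front. With the fingertips push that bin home against the back stop of its bay, then push its flag forward over the hinge and fold it right down until it hangs fully down inside the back wall of the bin, tick to the front, like the flag next door. Only push: grip and lift nothing, and leave the other bin, its flag and the things lying about where they are.

Things in the scene. Friction and masses are not known exactly. Their poses are not given: they have to be found in the camera images.
- bay_1: fixed aluminium docking bay of the bin that is not home; origin at the middle of its underside on the worktop, x to its back, y to its left seen from the open front, z up. Base plate 225 x 116 x 5 mm (x -130 to 95). Side guides: inner faces at y +-52, tops at z 25 mm. Back stop: front face at x 75, 110 wide, top at z 65 mm, middle 68 mm raised to z 89 mm; nothing behind it is higher
- bay_2: the other docking bay, the same in shape and axes, with the bin that is already home
- bin_a: open parts bin to be pushed home, loose, 0.1 to 0.25 kg, 150 (x) x 100 (y) x 55 mm, walls 3 mm; origin at the centre of its underside (on the base plate, 5 mm above the bay's origin), x to its back, z up. Front wall 28 mm high, outer face at x -75; back wall 55 mm high, outer face at x 75 mm. Slides along the bay's x with 2 mm side play; home = its origin at the bay's x 0; starts 22 to 38 mm short of that
- bin_b: the same kind of bin, loose, already home in bay_2; leave alone
- flag_1 (a joint): flag over bin_a, rad: 0 = straight up above the hinge, ring to the front (starts 0 to 0.35); grows as it tips to the bay's front (-x); pi/2 = level; pi = hanging straight down inside the bin, tick to the front (hard stops at 0 and pi). Stiff hinge (friction about 0.035 N m, some 1.3 N at the flag's middle): it stays at any angle and must be pushed all the way
- flag_2 (a joint): angle of the other flag (same meaning); it hangs down, leave it
- hinge_1 (a point): middle of the hinge axis of flag_1, fixed on bay_1: in the bay's frame at x 67, y 0, z 76 mm; the axis lies along the bay's y. Hinge ears stand on both sides of the flag at y +-26 to +-33, z 65 to 87 mm, and reach no farther forward than the flag itself when it hangs down
- flag_1_mid (a point): middle of the flag_1 plate: 27 mm out from the hinge axis and 3 mm to its tick side (the tick face lies 4.5 mm off the axis). White plastic plate 46 mm wide, 3.5 mm thick, reaching 52 mm from the axis; thin ring moulded on one face, tick on the other. Its z points from hinge to free edge, x is normal to the plate, out of the tick face (to the bay's back when the flag is up), y along the hinge
- screwdriver: bystander: precision screwdriver 14 x 145 x 14 mm lying between the bays; origin at the middle of its underside, long axis y
- transceiver: bystander: pluggable module 69 x 14 x 11 mm near the front edge; origin at the middle of its underside, long axis x
- attenuator_block: bystander: small black block with a dial, 24 x 68 x 29 mm, origin at the middle of its underside
- solvent_bottle: bystander: solvent dispenser bottle, 58 mm across, 121 mm high, origin at the middle of its underside

How it is judged (in metres and radians):
On the way, in this order (a step that is already met when the one before it is completed fails the run):
1. the bin is home against its back stop while its flag still stands up (x of bin_a in the frame of bay_1 above -0.005 m and z of bin_a in the frame of bay_1 below 0.009 m and y of bin_a in the frame of bay_1 between -0.006 and 0.006 m and value of joint flag_1 below 0.9 rad), for 0.2 s.
2. the flag of that bin has been turned right over and hangs down (x of bin_a in the frame of bay_1 above -0.005 m and z of bin_a in the frame of bay_1 below 0.009 m and y of bin_a in the frame of bay_1 between -0.006 and 0.006 m and value of joint flag_1 above 2.97 rad), for 0.2 s.
At the end, for the whole second after the job is handed in: bin_a stands flat in bay_1 within 5 mm of the back stop, its flag hangs down within 10 degrees of plumb (joint above 2.97 rad) and at rest; the other bin within 8 mm of where it was and its flag still down (all of step 2 and value of joint flag_2 above 2.9 rad and distance of bin_b from where it was at the start of the episode below 0.008 m and linear speed of bin_a below 0.02 m/s and velocity of joint flag_1 between -0.1 and 0.1 rad/s); the robot touches nothing.
It fails at once if the bin is lifted or tipped (z of bin_a in the frame of bay_1 above 0.017 m or angle between bin_a's own z axis and vertical above 0.15 rad).
It fails at once if the flag is taken between the fingers (x of the grasp point in the frame of flag_1_mid between -0.003 and 0.003 m and y of the grasp point in the frame of flag_1_mid between -0.023 and 0.023 m and z of the grasp point in the frame of flag_1_mid between -0.025 and 0.025 m).
It fails at once if a wall of the bin is taken between the fingers (z of the grasp point in the frame of bin_a between 0 and 0.055 m and ((x of the grasp point in the frame of bin_a between -0.0765 and -0.0705 m and y of the grasp point in the frame of bin_a between -0.05 and 0.05 m and z of the grasp point in the frame of bin_a below 0.028 m) or (x of the grasp point in the frame of bin_a between 0.0705 and 0.0765 m and y of the grasp point in the frame of bin_a between -0.05 and 0.05 m) or (y of the grasp point in the frame of bin_a between 0.0465 and 0.0505 m and x of the grasp point in the frame of bin_a between -0.03 and 0.075 m) or (y of the grasp point in the frame of bin_a between -0.0505 and -0.0465 m and x of the grasp point in the frame of bin_a between -0.03 and 0.075 m))).
It fails at once if the other bin or its flag is disturbed (distance of bin_b from where it was at the start of the episode above 0.015 m or value of joint flag_2 below 2.8 rad).
It fails at once if a thing lying about is knocked away (distance of any of screwdriver, transceiver, attenuator_block, solvent_bottle from where it was at the start of the episode above 0.02 m or angle between solvent_bottle's own z axis and vertical above 0.5 rad).
It also fails if it takes over 48 s, if anything falls off the work surface, if the arm or the gripper's body presses on something with over 40 N, if the wrist force passes 120 N, or if a joint passes its speed limit or range.

## Working session

There is one attempt and no reset: what is moved stays moved. The work goes in short steps, Python scripts to look and compute and a tool call to move; the robot and the scene stay as the last step left them, time stands still between calls to the robot, and variables do not carry over. Pictures are saved under pics/ and viewed, at most 10 in all, crops included, and the job is handed in when it is done.

Besides the shell and the picture viewer there is one more tool, called after "Call:" as name([rows], argument=value, ...), one row to a line, values as JSON. move_arm: Moves the arm, as the interface text tells. Its arguments: {"type":"object","properties":{"increments":{"type":"array"}},"required":["increments"]}

```bash
mkdir -p pics
cat > h.py <<'E'
from rig import bot
import numpy as np, cv2
def cam(n):
    m=bot.camera_model(n); R=cv2.Rodrigues(np.array(m['rvec'],float))[0]; return np.array(m['intrinsics']),np.array(m['D'],float),R,np.array(m['tvec'],float).ravel()
def c2w(n,p):
    K,D,R,t=cam(n); return (np.asarray(p)-t)@R
def cloud(n,depth):
    K,D,R,t=cam(n); v,u=np.mgrid[0:384,0:512]
    q=cv2.undistortPoints(np.stack([u.ravel(),v.ravel()],1).astype(np.float32)[:,None],K,D)[:,0]
    z=depth.ravel()[:,None]; P=np.hstack([q*z,z]); return ((P-t)@R).reshape(384,512,3)
def proj(n,P):
    m=bot.camera_model(n); K,D,R,t=cam(n)
    return cv2.projectPoints(np.asarray(P,float).reshape(-1,3),np.array(m['rvec'],float),t,K,D)[0][:,0]
E
python3 - <<'E'
from h import *
ims=[]
for n in("side","top"):
    im,d=bot.capture(n); np.save(f'{n}.npy',d); cv2.imwrite(f'pics/{n}0.png',im[...,::-1])
    for l in("bin_a","bay_1","flag_1","screwdriver","transceiver","attenuator_block","solvent_bottle"):
        print(n,l,[(round(r['conf'],2),c2w(n,r['at']).round(3).tolist()) for r in bot.spot_in(l,n)[:3]])
s=bot.read_state(); print(s['time_s'],s['position'],np.array(s['tcp_rot']).round(3).tolist(),s['opening'])
E
```

```text
side bin_a [(0.63, [0.547, -0.168, 0.03]), (0.56, [0.543, 0.178, 0.038])]
side bay_1 [(0.96, [0.506, -0.219, 0.009]), (0.92, [0.606, 0.097, 0.02])]
side flag_1 [(0.6, [0.615, 0.125, 0.11]), (0.57, [0.611, -0.181, 0.072])]
side screwdriver [(0.68, [0.579, -0.033, 0.012])]
side transceiver [(0.64, [0.408, 0.003, 0.012])]
side attenuator_block [(0.66, [0.732, 0.263, 0.019])]
side solvent_bottle [(0.57, [0.675, -0.4, 0.083])]
top bin_a [(0.65, [0.544, -0.185, 0.003])]
top bay_1 [(0.97, [0.464, -0.186, 0.006]), (0.72, [0.526, 0.132, 0.002])]
top flag_1 [(0.57, [0.611, 0.131, 0.117]), (0.46, [0.611, -0.18, 0.072])]
top screwdriver [(0.69, [0.58, -0.029, 0.016])]
top transceiver [(0.4, [0.406, 0.015, 0.008])]
top attenuator_block [(0.66, [0.731, 0.268, 0.026])]
top solvent_bottle [(0.91, [0.667, -0.376, 0.087])]
0.8 [0.18395697 0.59730631 0.22259504] [[-0.956, 0.294, 0.0], [0.294, 0.956, 0.0], [-0.0, 0.0, -1.0]] 1.003088503108603
```

View pics/side0.png

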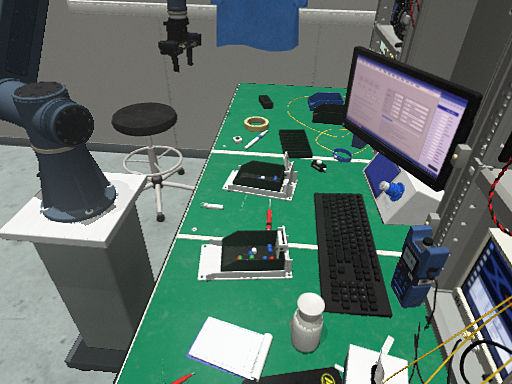

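View pics/top0.png

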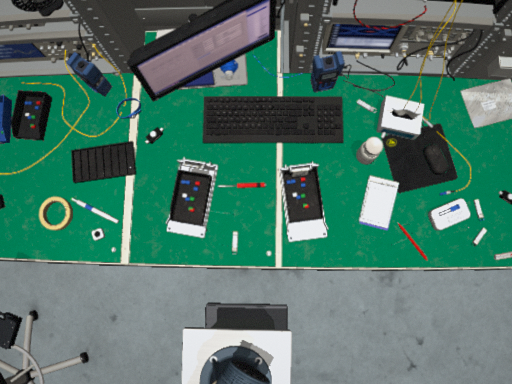

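The side view shows the upright flag at about (288,158), the far bay. In the top view that is the left bay, around (190,200). So bay_1 is the one at y≈+0.13. Next I'll fit its pose.

```bash
cat > fit.py <<'E'
from h import *
ims=[]
for n in("top","side"):
    im=cv2.imread(f'pics/{n}0.png'); d=np.load(f'{n}.npy'); W=cloud(n,d)
    # ortho maps at plane heights, 0.5mm/px ; x up, y left
    for z in(0.005,0.025):
        xs=np.arange(0.72,0.40,-0.0008); ys=np.arange(0.25,0.03,-0.0008)
        g=np.stack(np.meshgrid(xs,ys,indexing='ij')+[np.full((len(xs),len(ys)),z)] if False else [*np.meshgrid(xs,ys,indexing='ij'),np.full((len(xs),len(ys)),z)],-1)
        uv=proj(n,g).reshape(len(xs),len(ys),2).astype(np.float32)
        ims.append(cv2.remap(im,uv[...,0],uv[...,1],cv2.INTER_CUBIC))
    reg=(W[...,0]>.4)&(W[...,0]<.72)&(W[...,1]>.04)&(W[...,1]<.23)&(d>0)
    P=W[reg]; 
    print(n,len(P),'table z med',np.median(P[P[:,2]<0.004][:,2]))
    hi=P[P[:,2]>0.095]; print('flag pts',len(hi),hi.mean(0).round(4),hi.min(0).round(3),hi.max(0).round(3))
    for r in bot.trace('bay_1',n)[:2]:
        Q=W[r['mask']&reg]; 
        if len(Q)>30: print('bay',r['conf'],len(Q),cv2.minAreaRect(Q[:,:2].astype(np.float32)*1000))
    for r in bot.trace('bin_a',n)[:2]:
        Q=W[r['mask']&reg]
        if len(Q)>30: print('bin',r['conf'],len(Q),cv2.minAreaRect(Q[:,:2].astype(np.float32)*1000))
    for r in bot.trace('flag_1',n)[:2]:
        Q=W[r['mask']&reg]
        if len(Q)>5: print('flag',r['conf'],len(Q),Q.mean(0),np.percentile(Q,[3,97],axis=0).round(3).tolist())
for m in ims:
    for k in range(0,401,25)[:16] if False else range(0,m.shape[0],25):
        cv2.line(m,(0,k),(4 if k%125 else 12,k),(0,0,255),1)
    for k in range(0,m.shape[1],25): cv2.line(m,(k,0),(k,4 if k%125 else 12),(0,0,255),1)
o=np.hstack([ims[0],ims[2]]); print(o.shape)
cv2.imwrite('pics/ortho0.png',o)
E
python3 fit.py
```

```text
top 6402 table z med 0.0005740025088277578
flag pts 41 [0.6125 0.1305 0.1201] [0.606 0.102 0.095] [0.625 0.154 0.131]
bay 0.66 742 ((539.6377563476562, 145.82363891601562), (118.74108123779297, 223.8192901611328), 81.19989013671875)
bin 0.77 1904 ((538.028564453125, 150.82125854492188), (118.6562728881836, 163.76992797851562), 80.69798278808594)
flag 0.48 52 [0.61452311 0.12892383 0.10880287] [[0.607, 0.111, 0.076], [0.627, 0.149, 0.131]]
side 3895 table z med 0.0015873616776046861
flag pts 61 [0.615  0.1264 0.1144] [0.608 0.107 0.095] [0.622 0.154 0.13 ]
bay 0.71 934 ((537.647705078125, 140.02505493164062), (118.84877014160156, 225.2938232421875), 81.22289276123047)
bin 0.95 1172 ((534.6484375, 143.2832489013672), (109.4606704711914, 149.89743041992188), 80.54061889648438)
(400, 550, 3)
```

View pics/ortho0.png

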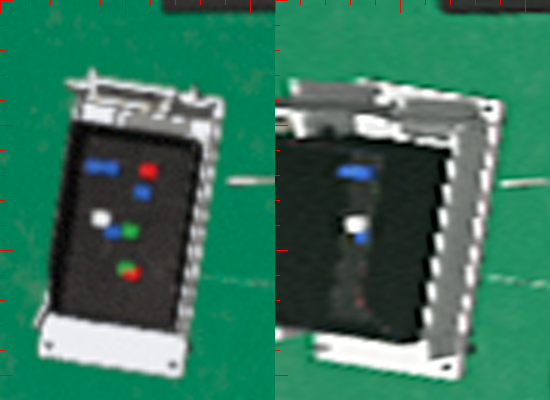

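Bay_1 reads as origin ≈ (0.554, 0.141), yaw ≈ −8.5°. The plate corners in the ortho view are at (38,358), (183,378) and (223,102). I'll align the tool, shut the fingers and move to the front of the bin.

Call:
move_arm([
  {"xyz": [0, 0, 0], "roll": -0.075, "grip": 0},
  {"xyz": [0, 0, 0], "roll": -0.075, "grip": 0},
  {"xyz": [-20, -27, 0], "roll": 0, "grip": 0},
  {"xyz": [-23, -31, 0], "roll": 0, "grip": 0},
  {"xyz": [-23, -31, 0], "roll": 0, "grip": 0},
])

```text
time_s: 1.52
position: [0.2361, 0.4988, 0.2224]
tcp_rot: [[-0.989, 0.146, 0.0], [0.146, 0.989, 0.0], [-0.0, 0.0, -1.0]]
force: [1.4, 0.3, -0.2]
opening: 0.707
grasp_force: 0.0
```

```bash
cat >> h.py <<'E'
O=np.array([.5543,.141]); A=np.deg2rad(-8.5); B=np.array([[np.cos(A),-np.sin(A)],[np.sin(A),np.cos(A)]])
def st():
    s=bot.read_state(); p=np.array(s['position']); R=np.array(s['tcp_rot'])
    print('t',round(s['time_s'],2),'bay mm',((p[:2]-O)@B*1000).round(1),'z',round(p[2]*1000,1),'yawerr',round(float(np.degrees(np.arctan2(R[1,1],R[0,1])-A)-90),2),'F',(np.array(s['force'])[:2]@B).round(1),np.round(s['force'][2],1),'open',round(s['opening'],3))
E
python3 - <<'E'
from h import *
st()
for n in('top','side'):
    W=cloud(n,np.load(f'{n}.npy')).reshape(-1,3)
    b=(W[:,:2]-O)@B
    k=(np.abs(b[:,1])<.15)&(W[:,2]>.1)&(b[:,0]>.09)&(W[:,2]<.7); print(n,k.sum(),np.percentile(b[k,0],[0,1,5]) if k.any() else '')
    k=(np.abs(b[:,1])<.08)&(W[:,2]>.06)&(W[:,2]<.3)&(b[:,0]>-.15)&(b[:,0]<.3);print(np.c_[b[k],W[k,2]].max(0))
E
```

```text
t 1.52 bay mm [-367.6  306.9] z 222.4 yawerr 0.1 F [1.4 0.5] -0.2 open 0.707
top 8431 [0.20313755 0.20677204 0.22006358]
[0.29998878 0.07999865 0.29934277]
side 13443 [0.20400117 0.20892935 0.22677208]
[0.29995799 0.07993737 0.29993216]
```

Call:
move_arm([
  {"xyz": [-23, -31, 0], "roll": 0, "grip": 0},
  {"xyz": [-23, -31, 0], "roll": 0, "grip": 0},
  {"xyz": [-23, -31, 0], "roll": 0, "grip": 0},
  {"xyz": [-23, -31, 0], "roll": 0, "grip": 0},
  {"xyz": [-23, -31, 0], "roll": 0, "grip": 0},
])

```text
time_s: 1.93
position: [0.3274, 0.3276, 0.2228]
tcp_rot: [[-0.989, 0.148, 0.001], [0.148, 0.989, 0.0], [-0.001, 0.0, -1.0]]
force: [1.1, -0.9, 0.0]
opening: 0.328
grasp_force: 0.0
```

Call:
move_arm([
  {"xyz": [-23, -31, 0], "roll": 0, "grip": 0},
  {"xyz": [-23, -31, 20], "roll": 0, "grip": 0},
  {"xyz": [-23, -31, 30], "roll": 0, "grip": 0},
  {"xyz": [-20, -26, 35], "roll": 0, "grip": 0},
  {"xyz": [0, 0, 35], "roll": 0, "grip": 0},
])

```text
time_s: 2.35
position: [0.3967, 0.2055, 0.1128]
tcp_rot: [[-0.988, 0.153, 0.008], [0.153, 0.988, 0.001], [-0.008, 0.002, -1.0]]
force: [1.2, 0.8, 0.4]
opening: 0.022
grasp_force: 0.0
```

Run:
```python
from h import *
st()
for n in("top","side"):
    im,d=bot.capture(n); np.save(f'{n}1.npy',d); cv2.imwrite(f'pics/{n}1.png',im[...,::-1])
a=cv2.imread('pics/top1.png')[140:250,150:260]; b=cv2.imread('pics/side1.png')[110:220,200:310]
cv2.imwrite('pics/c1.png',cv2.resize(np.hstack([a,b]),None,fx=3.6,fy=3.6,interpolation=cv2.INTER_CUBIC))
```

```text
t 2.35 bay mm [-165.4   40.5] z 112.8 yawerr -0.3 F [1.  0.9] 0.4 open 0.022
```

View pics/c1.png

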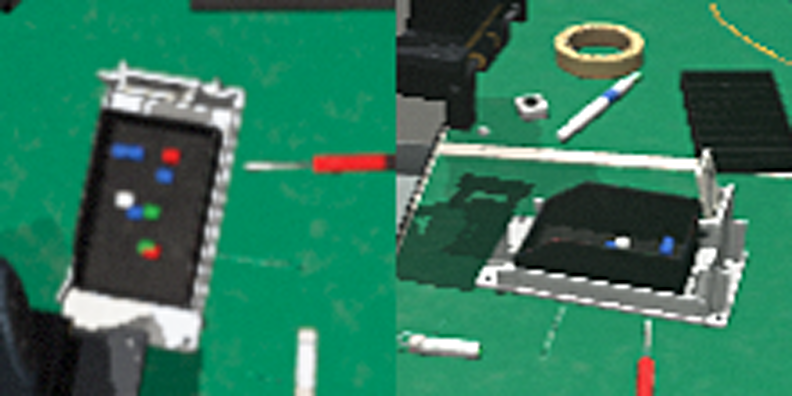

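The gripper is arriving at the front of bay_1 at crop (110,360), and the flag is up at crop (707,180). The arm lags the commands, so I'll correct by −40 mm in y and +22 mm in x and then descend.

Call:
move_arm([
  {"xyz": [-12, -20, 0], "roll": 0, "grip": 0},
  {"xyz": [-10, -20, 10], "roll": 0, "grip": 0},
  {"xyz": [0, 0, 15], "roll": 0, "grip": 0},
  {"xyz": [0, 0, 0], "roll": 0, "grip": 0},
  {"xyz": [0, 0, 0], "roll": 0, "grip": 0},
])

```text
time_s: 2.87
position: [0.4074, 0.1663, 0.0886]
tcp_rot: [[-0.989, 0.147, 0.0], [0.147, 0.989, 0.0], [-0.0, 0.0, -1.0]]
force: [-0.4, 0.2, 0.1]
opening: 0.006
grasp_force: 0.0
```

```bash
python3 -c "
from h import *
st()"
```

```text
t 2.87 bay mm [-149.1    3.3] z 88.6 yawerr 0.02 F [-0.4  0.1] 0.1 open 0.006
```

Call:
move_arm([
  {"xyz": [0, -3, 25], "roll": 0, "grip": 0},
  {"xyz": [0, 0, 25], "roll": 0, "grip": 0},
  {"xyz": [0, 0, 22], "roll": 0, "grip": 0},
  {"xyz": [0, 0, 0], "roll": 0, "grip": 0},
  {"xyz": [0, 0, 0], "roll": 0, "grip": 0},
])

```text
time_s: 3.28
position: [0.4067, 0.1635, 0.016]
tcp_rot: [[-0.989, 0.147, -0.001], [0.147, 0.989, -0.0], [0.001, -0.0, -1.0]]
force: [0.1, 0.5, 0.8]
opening: 0.006
grasp_force: 0.0
```

Call:
move_arm([
  {"xyz": [-8, 0, 0], "roll": 0, "grip": 0},
  {"xyz": [-8, 0, 0], "roll": 0, "grip": 0},
  {"xyz": [-8, 0, 0], "roll": 0, "grip": 0},
  {"xyz": [-6, 0, 0], "roll": 0, "grip": 0},
  {"xyz": [0, 0, 0], "roll": 0, "grip": 0},
])

```text
time_s: 3.7
position: [0.4402, 0.1582, 0.0164]
tcp_rot: [[-0.989, 0.149, 0.005], [0.149, 0.989, 0.001], [-0.005, 0.001, -1.0]]
force: [0.6, 0.3, 0.4]
opening: 0.009
grasp_force: 0.0
```

```bash
python3 -c "
from h import *
st()"
```

```text
t 3.7 bay mm [-1.154e+02  1.000e-01] z 16.4 yawerr -0.07 F [0.6 0.4] 0.4 open 0.009
```

Call:
move_arm([
  {"xyz": [-5, 0, 0], "roll": 0, "grip": 0},
  {"xyz": [-5, 0, 0], "roll": 0, "grip": 0},
  {"xyz": [-5, 0, 0], "roll": 0, "grip": 0},
  {"xyz": [-5, 0, 0], "roll": 0, "grip": 0},
  {"xyz": [0, 0, 0], "roll": 0, "grip": 0},
])

```text
time_s: 4.12
position: [0.4579, 0.1552, 0.0154]
tcp_rot: [[-0.989, 0.149, 0.002], [0.149, 0.989, 0.0], [-0.002, 0.0, -1.0]]
force: [0.9, 0.4, -0.3]
opening: 0.004
grasp_force: 0.0
```

Call:
move_arm([
  {"xyz": [-3, 0, 0], "roll": 0, "grip": 0},
  {"xyz": [-3, 0, 0], "roll": 0, "grip": 0},
  {"xyz": [-2, 0, 0], "roll": 0, "grip": 0},
  {"xyz": [0, 0, 0], "roll": 0, "grip": 0},
])

```text
time_s: 4.45
position: [0.4652, 0.1541, 0.0154]
tcp_rot: [[-0.989, 0.148, 0.001], [0.148, 0.989, 0.0], [-0.001, 0.0, -1.0]]
force: [0.2, 0.5, -0.3]
opening: 0.007
grasp_force: 0.0
```

```bash
python3 -c "
from h import *
st()"
```

```text
t 4.45 bay mm [-90.   -0.2] z 15.4 yawerr -0.03 F [0.1 0.5] -0.3 open 0.007
```

Call:
move_arm([
  {"xyz": [-2, 0, 0], "roll": 0, "grip": 0},
  {"xyz": [-2, 0, 0], "roll": 0, "grip": 0},
  {"xyz": [-1, 0, 0], "roll": 0, "grip": 0},
  {"xyz": [0, 0, 0], "roll": 0, "grip": 0},
])

```text
time_s: 4.78
position: [0.4691, 0.1534, 0.0154]
tcp_rot: [[-0.989, 0.148, -0.001], [0.148, 0.989, 0.0], [0.001, -0.0, -1.0]]
force: [-0.8, 0.8, -0.5]
opening: 0.004
grasp_force: 0.5
```

Run:
```python
from h import *
st()
for n in("top","side"):
    im,d=bot.capture(n); np.save(f'{n}2.npy',d); cv2.imwrite(f'pics/{n}2.png',im[...,::-1])
a=cv2.imread('pics/top2.png')[140:250,150:260]; b=cv2.imread('pics/side2.png')[110:220,200:310]
cv2.imwrite('pics/c2.png',cv2.resize(np.hstack([a,b]),None,fx=3.6,fy=3.6,interpolation=cv2.INTER_CUBIC))
```

```text
t 4.78 bay mm [-86.1  -0.3] z 15.4 yawerr -0.03 F [-0.9  0.7] -0.5 open 0.004
```

View pics/c2.png

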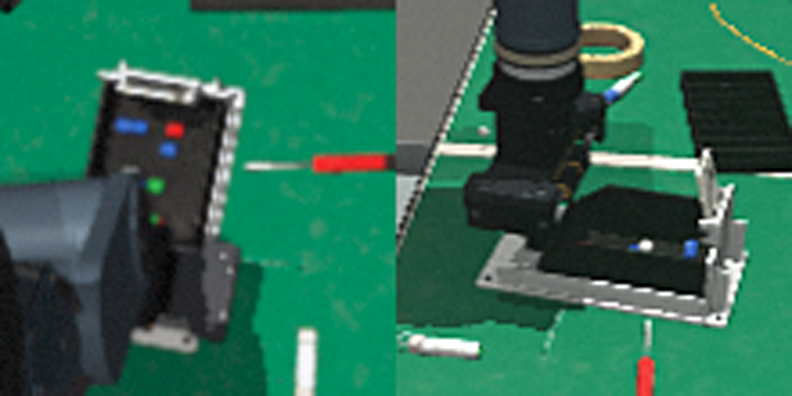

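The bin is now nearly at the back stop: its back edge is at crop (155,100) and the flag is still up. I'll push gently until I feel contact.

Call:
move_arm([
  {"xyz": [-1.5, 0, 0], "roll": 0, "grip": 0},
  {"xyz": [-1.5, 0, 0], "roll": 0, "grip": 0},
  {"xyz": [0, 0, 0], "roll": 0, "grip": 0},
  {"xyz": [0, 0, 0], "roll": 0, "grip": 0},
])

```text
time_s: 5.22
position: [0.4691, 0.1532, 0.0152]
tcp_rot: [[-0.989, 0.148, -0.006], [0.148, 0.989, -0.0], [0.006, -0.001, -1.0]]
force: [-4.9, 2.5, 3.3]
opening: 0.006
grasp_force: 2.8
```

Call:
move_arm([
  {"xyz": [-2, 0, 0], "roll": 0, "grip": 0},
  {"xyz": [-2, 0, 0], "roll": 0, "grip": 0},
  {"xyz": [0, 0, 0], "roll": 0, "grip": 0},
  {"xyz": [0, 0, 0], "roll": 0, "grip": 0},
])

```text
time_s: 5.55
position: [0.4691, 0.153, 0.015]
tcp_rot: [[-0.989, 0.148, -0.014], [0.148, 0.989, 0.0], [0.014, -0.002, -1.0]]
force: [-10.0, 5.6, 6.8]
opening: 0.011
grasp_force: 5.5
```

Firm contact with the stop, so the bin is home. I'll back off, rise and pass over to behind the flag.

Call:
move_arm([
  {"xyz": [10, 0, 0], "roll": 0, "grip": 0},
  {"xyz": [12, 0, 0], "roll": 0, "grip": 0},
  {"xyz": [0, 0, -30], "roll": 0, "grip": 0},
  {"xyz": [0, 0, -40], "roll": 0, "grip": 0},
  {"xyz": [0, 0, -40], "roll": 0, "grip": 0},
])

```text
time_s: 5.97
position: [0.4544, 0.1554, 0.1259]
tcp_rot: [[-0.989, 0.148, -0.001], [0.148, 0.989, -0.0], [0.001, -0.001, -1.0]]
force: [0.5, 0.8, 0.2]
opening: 0.004
grasp_force: 0.0
```

Call:
move_arm([
  {"xyz": [0, 0, -40], "roll": 0, "grip": 0},
  {"xyz": [-20, 0, -20], "roll": 0, "grip": 0},
  {"xyz": [-35, 0, 0], "roll": 0, "grip": 0},
  {"xyz": [-35, 0, 0], "roll": 0, "grip": 0},
  {"xyz": [-35, 0, 0], "roll": 0, "grip": 0},
])

```text
time_s: 6.38
position: [0.5806, 0.1367, 0.1871]
tcp_rot: [[-0.989, 0.148, 0.005], [0.148, 0.989, -0.0], [-0.005, 0.0, -1.0]]
force: [0.2, 0.4, -0.3]
opening: 0.006
grasp_force: 0.0
```

Run:
```python
from h import *
st()
im,d=bot.capture("side"); W=cloud("side",d)
for r in bot.trace('flag_1',"side"):
    Q=W[r['mask']]; Q=np.c_[(Q[:,:2]-O)@B,Q[:,2]]; k=(abs(Q[:,1])<.06); print(r['conf'],k.sum(),np.percentile(Q[k],[3,50,97],axis=0).round(3).tolist() if k.any() else'')
for r in bot.trace('bin_a',"side"):
    Q=W[r['mask']]; Q=np.c_[(Q[:,:2]-O)@B,Q[:,2]]; k=(abs(Q[:,1])<.06); print(r['conf'],k.sum(),np.percentile(Q[k],[1,50,99],axis=0).round(3).tolist() if k.any() else'')
```

```text
t 6.38 bay mm [26.7 -0.3] z 187.1 yawerr -0.01 F [0.2 0.4] -0.3 open 0.006
0.62 0 
0.42 0 
0.4 60 [[0.06, -0.024, 0.085], [0.065, -0.006, 0.105], [0.071, 0.018, 0.127]]
0.88 1118 [[-0.073, -0.053, 0.008], [-0.003, 0.033, 0.034], [0.072, 0.052, 0.062]]
```

Call:
move_arm([
  {"xyz": [-35, 0, 0], "roll": 0, "grip": 0},
  {"xyz": [-37, 0, 0], "roll": 0, "grip": 0},
  {"xyz": [0, 0, 0], "roll": 0, "grip": 0},
  {"xyz": [0, 0, 0], "roll": 0, "grip": 0},
])

```text
time_s: 6.87
position: [0.6498, 0.1259, 0.1848]
tcp_rot: [[-0.989, 0.149, 0.0], [0.149, 0.989, -0.0], [-0.0, -0.0, -1.0]]
force: [0.4, 0.4, 0.8]
opening: 0.003
grasp_force: 0.0
```

```bash
python3 -c "
from h import *
st()"
```

```text
t 6.87 bay mm [96.7 -0.8] z 184.8 yawerr -0.07 F [0.4 0.5] 0.8 open 0.003
```

Call:
move_arm([
  {"xyz": [0, 0, 30], "roll": 0, "grip": 0},
  {"xyz": [0, 0, 30], "roll": 0, "grip": 0},
  {"xyz": [0, 0, 26], "roll": 0, "grip": 0},
  {"xyz": [0, 0, 0], "roll": 0, "grip": 0},
  {"xyz": [0, 0, 0], "roll": 0, "grip": 0},
])

```text
time_s: 7.28
position: [0.6464, 0.1268, 0.0982]
tcp_rot: [[-0.989, 0.148, -0.005], [0.148, 0.989, -0.0], [0.005, -0.001, -1.0]]
force: [-0.1, 0.6, 0.0]
opening: 0.003
grasp_force: 0.0
```

Call:
move_arm([
  {"xyz": [8, 0, 0], "roll": 0, "grip": 0},
  {"xyz": [8, 0, 0], "roll": 0, "grip": 0},
  {"xyz": [8, 0, 0], "roll": 0, "grip": 0},
  {"xyz": [8, 0, 0], "roll": 0, "grip": 0},
  {"xyz": [8, 0, 0], "roll": 0, "grip": 0},
])

```text
time_s: 7.7
position: [0.61, 0.1325, 0.1009]
tcp_rot: [[-0.989, 0.148, 0.004], [0.148, 0.989, 0.0], [-0.003, 0.001, -1.0]]
force: [1.4, -0.7, 1.0]
opening: 0.007
grasp_force: 0.6
```

Call:
move_arm([
  {"xyz": [8, 0, 0], "roll": 0, "grip": 0},
  {"xyz": [8, 0, 0], "roll": 0, "grip": 0},
  {"xyz": [8, 0, 0], "roll": 0, "grip": 0},
  {"xyz": [6, 0, 0], "roll": 0, "grip": 0},
  {"xyz": [0, 0, 0], "roll": 0, "grip": 0},
])

```text
time_s: 8.12
position: [0.5775, 0.1371, 0.0991]
tcp_rot: [[-0.989, 0.148, -0.004], [0.148, 0.989, -0.0], [0.004, -0.001, -1.0]]
force: [0.7, -0.9, 0.9]
opening: 0.005
grasp_force: 0.3
```

Run:
```python
from h import *
st()
im,d=bot.capture("side"); cv2.imwrite('pics/c3.png',cv2.resize(im[110:220,200:310,::-1],None,fx=4,fy=4,interpolation=cv2.INTER_CUBIC))
```

```text
t 8.12 bay mm [23.5 -0.4] z 99.1 yawerr 0.0 F [ 0.8 -0.8] 0.9 open 0.005
```

View pics/c3.png

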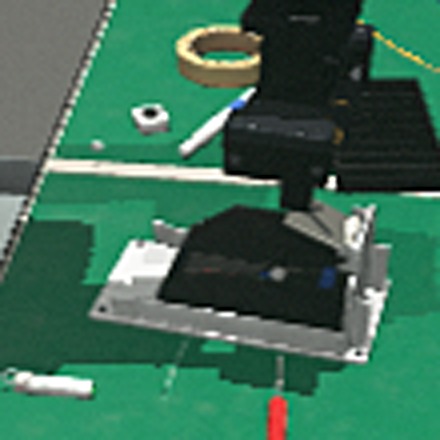

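The flag is tilted forward under the fingertips at crop (320,225). Next I press it down, then curve back and down.

Call:
move_arm([
  {"xyz": [0, 0, 9], "roll": 0, "grip": 0},
  {"xyz": [0, 0, 9], "roll": 0, "grip": 0},
  {"xyz": [-2, 0, 9], "roll": 0, "grip": 0},
  {"xyz": [0, 0, 9], "roll": 0, "grip": 0},
  {"xyz": [0, 0, 9], "roll": 0, "grip": 0},
])

```text
time_s: 8.58
position: [0.5825, 0.1363, 0.053]
tcp_rot: [[-0.989, 0.148, 0.0], [0.148, 0.989, -0.0], [-0.0, -0.0, -1.0]]
force: [-1.0, 0.5, 0.7]
opening: 0.002
grasp_force: 0.5
```

Call:
move_arm([
  {"xyz": [0, 0, 6], "roll": 0, "grip": 0},
  {"xyz": [-2, 0, 4], "roll": 0, "grip": 0},
  {"xyz": [-4, 0, 4], "roll": 0, "grip": 0},
  {"xyz": [0, 0, 0], "roll": 0, "grip": 0},
])

```text
time_s: 8.92
position: [0.5885, 0.1353, 0.0395]
tcp_rot: [[-0.989, 0.148, -0.0], [0.148, 0.989, -0.0], [0.0, -0.0, -1.0]]
force: [-0.7, 0.0, 0.5]
opening: 0.005
grasp_force: 0.0
```

```bash
python3 -c "
from h import *
st()"
```

```text
t 8.92 bay mm [34.6 -0.6] z 39.5 yawerr -0.04 F [-0.7 -0.1] 0.5 open 0.005
```

Now back and down until it meets the stop (expected at x≈52).

Call:
move_arm([
  {"xyz": [-4, 0, 3], "roll": 0, "grip": 0},
  {"xyz": [-4, 0, 2], "roll": 0, "grip": 0},
  {"xyz": [-4, 0, 2], "roll": 0, "grip": 0},
  {"xyz": [-3, 0, 0], "roll": 0, "grip": 0},
  {"xyz": [0, 0, 0], "roll": 0, "grip": 0},
])

```text
time_s: 9.33
position: [0.6038, 0.1332, 0.0334]
tcp_rot: [[-0.989, 0.149, 0.001], [0.149, 0.989, 0.0], [-0.001, 0.0, -1.0]]
force: [0.4, -0.6, 0.3]
opening: 0.004
grasp_force: 0.0
```

Call:
move_arm([
  {"xyz": [-2, 0, 0], "roll": 0, "grip": 0},
  {"xyz": [-1.5, 0, 0], "roll": 0, "grip": 0},
  {"xyz": [0, 0, 0], "roll": 0, "grip": 0},
  {"xyz": [0, 0, 0], "roll": 0, "grip": 0},
])

```text
time_s: 9.67
position: [0.6054, 0.133, 0.0333]
tcp_rot: [[-0.989, 0.148, -0.002], [0.148, 0.989, 0.0], [0.002, -0.0, -1.0]]
force: [-2.5, 0.2, 0.5]
opening: 0.003
grasp_force: 1.4
```

```bash
python3 -c "
from h import *
st()"
```

```text
t 9.67 bay mm [51.7 -0.4] z 33.3 yawerr -0.02 F [-2.5 -0.2] 0.5 open 0.003
```

Call:
move_arm([
  {"xyz": [-1.5, 0, 0], "roll": 0, "grip": 0},
  {"xyz": [-1.5, 0, 0], "roll": 0, "grip": 0},
  {"xyz": [0, 0, 0], "roll": 0, "grip": 0},
  {"xyz": [0, 0, 0], "roll": 0, "grip": 0},
])

```text
time_s: 10.0
position: [0.6052, 0.1329, 0.0333]
tcp_rot: [[-0.989, 0.148, -0.008], [0.148, 0.989, 0.0], [0.008, -0.001, -1.0]]
force: [-7.6, 1.6, 5.6]
opening: 0.005
grasp_force: 4.3
```

At the hard stop. Retreating forward and up.

Call:
move_arm([
  {"xyz": [10, 0, 0], "roll": 0, "grip": 0},
  {"xyz": [12, 0, 0], "roll": 0, "grip": 0},
  {"xyz": [10, 0, -10], "roll": 0, "grip": 0},
  {"xyz": [0, 0, -35], "roll": 0, "grip": 0},
  {"xyz": [0, 0, -40], "roll": 0, "grip": 0},
])

```text
time_s: 10.42
position: [0.5753, 0.1371, 0.1176]
tcp_rot: [[-0.989, 0.148, -0.005], [0.148, 0.989, -0.0], [0.005, -0.001, -1.0]]
force: [0.7, -1.0, 0.3]
opening: 0.005
grasp_force: 0.0
```

Call:
move_arm([
  {"xyz": [0, 0, -40], "roll": 0, "grip": 0},
  {"xyz": [30, 0, -30], "roll": 0, "grip": 0},
  {"xyz": [40, 0, -10], "roll": 0, "grip": 0},
  {"xyz": [40, 0, 0], "roll": 0, "grip": 0},
  {"xyz": [40, 20, 0], "roll": 0, "grip": 0},
])

```text
time_s: 10.83
position: [0.4342, 0.176, 0.1999]
tcp_rot: [[-0.989, 0.151, 0.004], [0.151, 0.989, -0.0], [-0.004, 0.0, -1.0]]
force: [0.4, 1.1, 0.1]
opening: 0.004
grasp_force: 0.0
```

Call:
move_arm([
  {"xyz": [0, 40, 0], "roll": 0, "grip": 0},
  {"xyz": [0, 40, 0], "roll": 0, "grip": 0},
  {"xyz": [0, 40, 0], "roll": 0, "grip": 0},
  {"xyz": [0, 0, 0], "roll": 0, "grip": 0},
  {"xyz": [0, 0, 0], "roll": 0, "grip": 0},
])

```text
time_s: 11.25
position: [0.4536, 0.298, 0.1988]
tcp_rot: [[-0.99, 0.144, 0.003], [0.144, 0.99, 0.001], [-0.003, 0.001, -1.0]]
force: [-0.6, -0.5, -0.2]
opening: 0.004
grasp_force: 0.0
```

Run:
```python
from h import *
st()
for n in("top","side"):
    im,d=bot.capture(n); W=cloud(n,d); cv2.imwrite(f'pics/{n}4.png',im[...,::-1])
    for l in('flag_1','bin_a'):
        for r in bot.trace(l,n):
            Q=W[r['mask']]; Q=np.c_[(Q[:,:2]-O)@B,Q[:,2]]; k=(abs(Q[:,1])<.06)&(abs(Q[:,0])<.15)
            if k.sum()>5: print(n,l,r['conf'],k.sum(),np.percentile(Q[k],[2,50,98],axis=0).round(3).tolist())
a=cv2.imread('pics/top4.png')[140:250,150:340]; b=cv2.imread('pics/side4.png')[130:290,180:310]
b=cv2.resize(b,None,fx=110/160,fy=110/160) if False else b[:110]
cv2.imwrite('pics/c4.png',cv2.resize(np.hstack([a,b]),None,fx=2.4,fy=2.4,interpolation=cv2.INTER_CUBIC))
```

```text
t 11.25 bay mm [-122.8  140.3] z 198.8 yawerr 0.2 F [-0.5 -0.6] -0.2 open 0.004
top flag_1 0.53 90 [[0.061, -0.021, 0.031], [0.063, 0.0, 0.076], [0.071, 0.023, 0.085]]
top bin_a 0.86 1719 [[-0.074, -0.047, 0.004], [-0.001, 0.007, 0.011], [0.071, 0.049, 0.062]]
side bin_a 0.73 1080 [[-0.072, -0.052, 0.008], [-0.001, 0.032, 0.035], [0.068, 0.051, 0.061]]
side bin_a 0.39 1029 [[-0.126, -0.058, 0.002], [0.009, -0.042, 0.014], [0.094, 0.055, 0.088]]
```

View pics/c4.png

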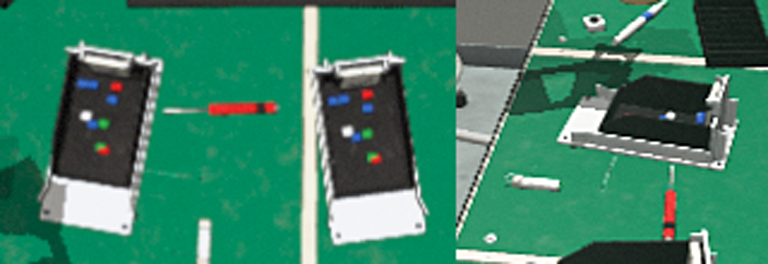

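Both bins are home and both flags hang down, at crop (105,65) and (365,75). The measured flag plane at x≈62 mm is plumb, and the arm is clear. Handing in.

```bash
python3 -c "
from rig import bot
print(bot.hand_in())"
```

```text
the job is handed in; nothing more can be done
None
```

I pushed bin_a home against its back stop and folded flag_1 down to its hard stop, then moved the arm clear and handed the job in at about 11 s of the 48 s; the hand-in returned no verdict.

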